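Rake the heaped relays into one layer for the drying oven

ROBOT

A 6-joint arm with a two-finger parallel gripper is mounted at the origin on the work surface. World frame = base frame: x ahead of the robot, y to its left, z up, the work surface at z = 0. Lengths are in m, angles in rad, forces in N, time in s.
With the tool pointing down it reaches from about 0.425 to 0.95 m from the base axis. Payload 3.5 kg.
Tool frame: the origin (TCP) lies at the very end of the fingers, on their centre line; the grasp point (between the pads) lies ctrl.grip_point_offset behind it (ctrl.grip_point_offset is the distance from the TCP to the grasp point, in m); z points along the fingers, y is the direction in which the jaws open and shut (so a half turn about z gives the same grasp; the last joint's range is limited). The gripper opens to 85 mm and grips with 20 to 120 N. Pads are 22 mm wide; open, the fingers measure 114 mm over their backs; the gripper's body (76 mm by 85 mm) begins 54 mm behind the grasp point. The pads swing forward as they close: fully open they stand 13 mm farther back than shut.
Start: joints at [-1.285, 0.286, 1.577, -0, 1.279, -0.15], TCP at [0.285, -0.612, 0.231] pointing down, gripper open.
Joint ranges: [-2.77, 2.77], [-0.9, 2.22], [0.21, 2.48], [-1.53, 4.67], [0.24, 2.81], [-2.84, 2.84]. Speed limits (rad/s): [2.79, 2.79, 3.14, 3.14, 3.14, 3.14].

INTERFACE

Orientations are given as a unit quaternion [x, y, z, w].
In Python, from plant import telemetry, imaging, ticket, finder, ctrl gives the robot as it stands. The module is installed in compiled form; this text tells all that it offers.
- The arm moves only by the shell command python3 -m crank 'ROWS' [FORCE]. ROWS is JSON, a list of rows, each a list of 7 numbers: the shift along the tool's x, y, z scaled (see below), then the turn, a rotation vector about the tool's x, y, z scaled (see below), then the opening, from 0 (shut) to 1 (fully open). A call has 1 to 12 rows; each row is the pose to reach, as a shift and turn from the pose commanded when the call began, along the tool's axes at that moment; what a row does not reach only later rows make up. The controller multiplies each number of a shift by 0.15 m and each number of a turn by 90 degrees. A row lasts 1/10 s, in which the tool goes at most 50 mm and 8.59 degrees, less where a joint would pass 70% of its speed; a pose out of reach is approached as far as the arm can. A call with a number of a shift or a turn outside -1 to 1 is refused whole. A call with a gripper value outside its range is refused whole. The fingers move at their own pace and stop on an object; FORCE is the grip in N (left out, the last holds). Time passes only in rows, so rows that repeat a pose let the fingers close. It gives the time, the measured TCP pose, the force and the opening at its end, in the units of the state.
- telemetry.get_state(): the state, without advancing time (a new reading comes with each control period).
- imaging.read_camera(name): name is "side" or "top"; returns a dict with "pixels" (420x560x3 uint8, red, green, blue), "vfov" (degrees; the focal length in pixels is half the picture's height over the tangent of half this angle, whatever the lens; pixels are square), "cx", "cy" (the principal point, pixels), "rvec" (rotation vector, rad) and "tvec" (3), from world to camera coordinates, as OpenCV has them. Camera axes: x right, y down, z forward; pixel columns grow to the right and rows downward; lengths in m; the calibration is good to about 2 mm. A picture is of the moment at which its call begins. There is no depth.
- ticket.sign_off(): hands the job in, once; it reports no verdict.
Trained networks look in a picture, given as the dict that the camera call returned (one of the last four; its "shot" number tells which), for a name from the list of things; names that differ only in an ending like _2 or _b are one class to them, and where a whole thing is asked for, a point or a joint stands for the part that bears it (a point fixed in the world has none). Each returns a list of dicts, best first, with "confidence" (0 to 1); they miss things now and then, are a little off and sometimes report something else, mostly with a low value. They report only what shows in the picture. A call takes as long as a camera call. They do not tell look-alikes from the thing itself.
- finder.masks_of(label, picture): "pixels" (420x560 bool, what is visible of it) and "extent" ([left, top, right, bottom] in pixels, round what is visible of it).
- finder.pinpoint(label, picture): "location" ([row, column] in pixels: a listed point, or the origin of a listed thing).
The state is a dict: "time": time; "qpos": joint angles; "dq": joint speeds; "joint_efforts": joint torques, N m; "eef_pos": TCP position; "tcp_rot": TCP orientation; "contact_force": force on the tool from outside, world axes, zero at the start; "wrist_torque": the same for the moment, N m; "opening": opening from 0.0 (shut) to 1.0 (fully open).
Only numpy, scipy, OpenCV 4.12 (cv2) and the standard library are available. Lean on these libraries where they do the work, as an engineer would, in place of code of your own. Each camera call takes 0.05 s, during which the arm holds its last target.

TASK

The salvaged relays in one of the trays are heaped: two orange ones lie on top of the black ones. Pick up the green-headed rake and, touching the orange relays only with it, rake both off the heap and across onto the bare part of the same tray so that they lie flat on its floor in one even layer, ready for the drying oven. Then put the rake back where it stood, standing on its tines and heel.

Things in the scene. Friction and masses are not known exactly. Their poses are not given: they have to be found in the camera images.
- tray: Fixed aluminium tray with the heap, outside 200 (x) x 112 (y) x 12 mm high, walls and floor 3 mm. Origin: centre of its underside, on the table. +x points away from the robot within 20 deg. Six loose black relays, 30 x 30 x 16 mm, cover the floor from x = +27 to +93 mm (tops 19 mm above the table); the rest is bare. The like tray with only black relays is finished: a bystander.
- relay_a_center (a point): Orange relay on the tray's +y side (left, seen from the robot), 30 x 30 x 16 mm, about 25 g, at first lying flat on black relays at the tray's heaped end, centre 27 mm above the table. This point is its centre; z is normal to its large faces.
- relay_b_center (a point): Orange relay on the tray's -y side (right, seen from the robot), 30 x 30 x 16 mm, about 25 g, at first lying flat on black relays at the tray's heaped end, centre 27 mm above the table. This point is its centre; z is normal to its large faces.
- rake_grip (a point): Centre of the wooden grip (60 long x, 22 wide y, 30 high mm) of a loose 120 g rake standing level, 45 mm above its underside. x runs to the head, at first away from the robot within 25 deg; z up. Head 60 mm ahead: bar 94 mm wide, underside 28 mm up, with 7 tines, 6 mm thick, 14 mm apart, down to the underside. Heel 58 mm behind, 10 thick, 30 wide, down to the tine-tip level.
Mind the look-alikes: they are no part of the job. Of the things that look like the part that bears rake_grip, the middle-sized one is meant.

How it is judged:
On the way:
1. the rake pushes an orange relay ((contact force between rake and relay_a above 0.02 N or contact force between rake and relay_b above 0.02 N)), for 0.02 s.
At the end, for the whole second after the job is handed in: Both orange relays lie flat (within 10 degrees, either face up) and at rest on their tray's floor inside its walls, centres under 16 mm above the tray's underside; the rake stands level (within 10 degrees) and at rest, its grip within 50 mm of its start (z of relay_a_center in the frame of tray between 0.006 and 0.016 m and x of relay_a_center in the frame of tray between -0.09 and 0.09 m and y of relay_a_center in the frame of tray between -0.05 and 0.05 m and angle between the z axis of each of relay_a_center, relay_b_center and the z axis of tray, either way round below 0.18 rad and linear speed of each of relay_a, relay_b, rake below 0.02 m/s and z of relay_b_center in the frame of tray between 0.006 and 0.016 m and x of relay_b_center in the frame of tray between -0.09 and 0.09 m and y of relay_b_center in the frame of tray between -0.05 and 0.05 m and distance of rake_grip from where it was at the start of the episode below 0.05 m and angle between rake_grip's own z axis and vertical below 0.17 rad); the robot touches nothing.
It fails at once if the robot itself touches an orange relay (contact force between any of the fingers, the arm and relay_a above 0.3 N or contact force between any of the fingers, the arm and relay_b above 0.3 N).
It also fails if it takes over 51 s, if anything falls off the work surface, if the arm or the gripper's body presses on something with over 40 N, if the wrist force passes 120 N, or if a joint passes its speed limit or range.

## Working session

There is one attempt and no reset: what is moved stays moved. The work goes in short steps, Python scripts to look and compute and a shell command to move; the robot and the scene stay as the last step left them, time stands still between calls to the robot, and variables do not carry over. Pictures are saved under pics/ and viewed, and the job is handed in when it is done.

```bash
mkdir -p pics; ls; cat > h.py <<'E'
import numpy as np, cv2
from plant import telemetry, imaging, ticket, finder, ctrl
def shot(n,f=None):
    p=imaging.read_camera(n)
    if f: cv2.imwrite('pics/'+f,p['pixels'][:,:,::-1])
    return p
def K(p):
    h,w=p['pixels'].shape[:2]; f=h/2/np.tan(np.radians(p['vfov'])/2)
    return np.array([[f,0,p['cx']],[0,f,p['cy']],[0,0,1.]])
def proj(p,X):
    return cv2.projectPoints(np.array(X,float).reshape(-1,1,3),np.array(p['rvec'],float),np.array(p['tvec'],float),K(p),None)[0].reshape(-1,2)
def back(p,u,v,z):
    R=cv2.Rodrigues(np.array(p['rvec'],float))[0]; t=np.array(p['tvec'],float).ravel()
    d=R.T@np.linalg.inv(K(p))@np.array([u,v,1.]); c=-R.T@t
    return c+d*(z-c[2])/d[2]
E
python3 - <<'E'
from h import *
s=telemetry.get_state(); print(s, ctrl.grip_point_offset)
for n in('top','side'):
    p=shot(n,n+'0.png'); print(n,[p[k] for k in ('vfov','cx','cy','rvec','tvec')], {k:v for k,v in p.items() if k not in('pixels',)}.keys())
    for l in('tray','relay_a_center','rake_grip'):
        print(l,[(np.round(d['location'],1).tolist(),round(d['confidence'],2)) for d in finder.pinpoint(l,p)])
E
```

```text
pics
{'time': 0.0, 'qpos': array([-1.28499662e+00,  2.87181664e-01,  1.57817599e+00,  1.38688920e-05,
        1.27858614e+00, -1.50031031e-01]), 'dq': array([-0.00093616,  0.00152709, -0.00256023,  0.0004753 ,  0.000993  ,
        0.00139386]), 'joint_efforts': array([ 9.69159191e-04, -4.05981338e+01, -2.92625731e+01, -2.38465248e-05,
        5.86585971e-03, -4.61174565e-06]), 'eef_pos': array([ 0.28478521, -0.61126233,  0.22993705]), 'tcp_rot': array([ 9.76350016e-01,  2.16192655e-01, -7.31184887e-05, -1.17331010e-03]), 'contact_force': array([-0.3661838 ,  0.02821792,  0.64409575]), 'wrist_torque': array([0.03567921, 0.00342413, 0.01800839]), 'opening': 1.0009135522773247} 0.0187
top [47.48203997468159, 284.34964127769854, 208.24921213762593, array([ 2.18045481, -2.12780608,  0.10080006]), array([0.05855851, 0.45859025, 1.02627834])] dict_keys(['vfov', 'cx', 'cy', 'rvec', 'tvec', 'shot'])
tray [([166.1, 317.5], 0.76)]
relay_a_center [([132.7, 312.3], 0.69)]
rake_grip [([306.8, 131.3], 0.61)]
side [47.214597789134224, 275.9089120806506, 207.38339572583828, array([ 0.90324033, -2.42665734,  1.18424055]), array([0.36062964, 0.19642692, 1.10698947])] dict_keys(['vfov', 'cx', 'cy', 'rvec', 'tvec', 'shot'])
tray [([193.8, 252.1], 0.9)]
relay_a_center [([184.5, 235.4], 0.62)]
rake_grip [([323.8, 239.4], 0.97), ([229.4, 178.3], 0.91), ([222.7, 233.0], 0.68)]
```

View pics/top0.png

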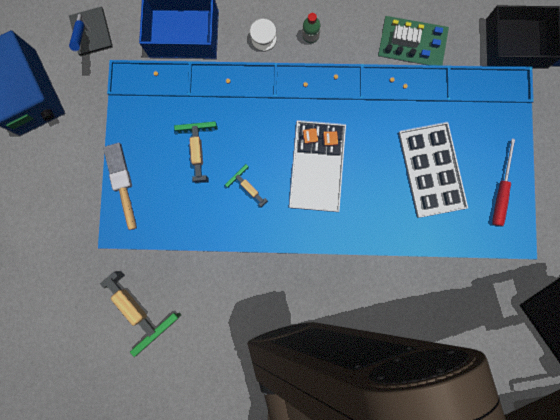

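View pics/side0.png

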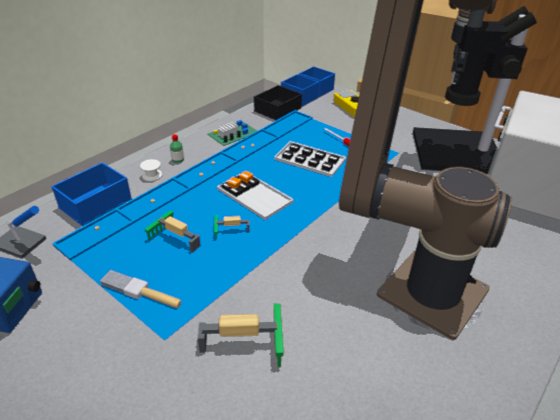

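Top view: rake candidates are the large one at (128,307) lying off the mat, the medium one at (196,152) and the small one at (250,188). The medium one fits, and its head points away from the robot. The tray with the orange relays is at (318,166). The tray at (433,170) holds only black relays, so it's the bystander.

```bash
cat > m.py <<'E'
from h import *
def rect(m):
    c=max(cv2.findContours(m.astype(np.uint8),cv2.RETR_EXTERNAL,cv2.CHAIN_APPROX_NONE)[0],key=cv2.contourArea)
    return cv2.minAreaRect(c),c
E
python3 - <<'E'
from m import *
p=shot('top'); im=p['pixels']
o=im[100:225,160:360]; cv2.imwrite('pics/crop0.png',cv2.resize(o,None,fx=4,fy=4,interpolation=cv2.INTER_CUBIC)[:,:,::-1])
hsv=cv2.cvtColor(im,cv2.COLOR_RGB2HSV)
def roi(m,a):
    z=np.zeros_like(m);z[a[1]:a[3],a[0]:a[2]]=m[a[1]:a[3],a[0]:a[2]];return z
H,S,V=[hsv[...,i].astype(int) for i in range(3)]
wood=roi((H>10)&(H<28)&(S>70)&(V>120),(170,110,225,190))
green=roi((H>45)&(H<85)&(S>120)&(V>60),(165,110,225,190))
orange=roi((H<16)&(S>140)&(V>100),(285,110,350,160))
for n,m,z in(('wood',wood,.06),('green',green,.033)):
    r,c=rect(m); b=cv2.boxPoints(r); P=np.array([back(p,u,v,z)for u,v in b]); print(n,r,np.round(P.mean(0),4)); print(np.round(P,4).tolist())
n,l,st,ce=cv2.connectedComponentsWithStats(orange.astype(np.uint8))
for i in range(1,n):
    if st[i,4]>30:
        r,c=rect(l==i);P=np.array([back(p,u,v,.035)for u,v in cv2.boxPoints(r)]);print('or',ce[i],np.round(P.mean(0),4),np.round(P,4).tolist())
tr=finder.masks_of('tray',p)
for t in tr:
    print(t['confidence'],t['extent']); r,c=rect(t['pixels']);P=np.array([back(p,u,v,.012)for u,v in cv2.boxPoints(r)]);print(np.round(P.mean(0),4),np.round(P,4).tolist())
q=shot('side'); s=q['pixels'][150:270,130:300]; cv2.imwrite('pics/crops0.png',cv2.resize(s,None,fx=4,fy=4,interpolation=cv2.INTER_CUBIC)[:,:,::-1])
E
```

```text
wood ((194.96763610839844, 149.57940673828125), (26.767078399658203, 9.510366439819336), 85.60128784179688) [0.577  0.2664 0.06  ]
[[0.6054, 0.2804, 0.06], [0.6075, 0.2597, 0.06], [0.5485, 0.2525, 0.06], [0.5464, 0.2731, 0.06]]
green ((194.5639190673828, 125.68151092529297), (5.009284019470215, 41.381046295166016), 84.64418029785156) [0.6379 0.2757 0.033 ]
[[0.6382, 0.3227, 0.033], [0.649, 0.2303, 0.033], [0.6375, 0.2288, 0.033], [0.6268, 0.321, 0.033]]
or [310.6870229  135.48091603] [0.6202 0.0156 0.035 ] [[0.6347, 0.0303, 0.035], [0.6352, 0.0014, 0.035], [0.6057, 0.0009, 0.035], [0.6051, 0.0297, 0.035]]
or [331.2481203  138.06766917] [ 0.6165 -0.0289  0.035 ] [[0.6014, -0.0147, 0.035], [0.631, -0.0142, 0.035], [0.6316, -0.0431, 0.035], [0.602, -0.0435, 0.035]]
```

View pics/crop0.png

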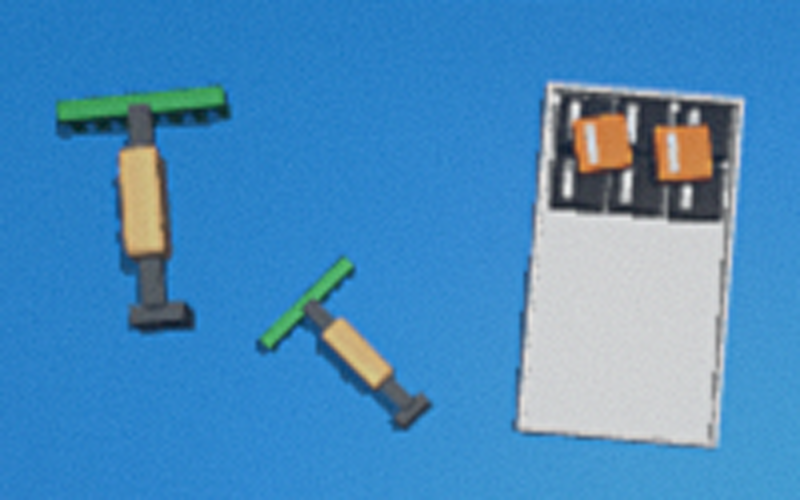

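View pics/crops0.png

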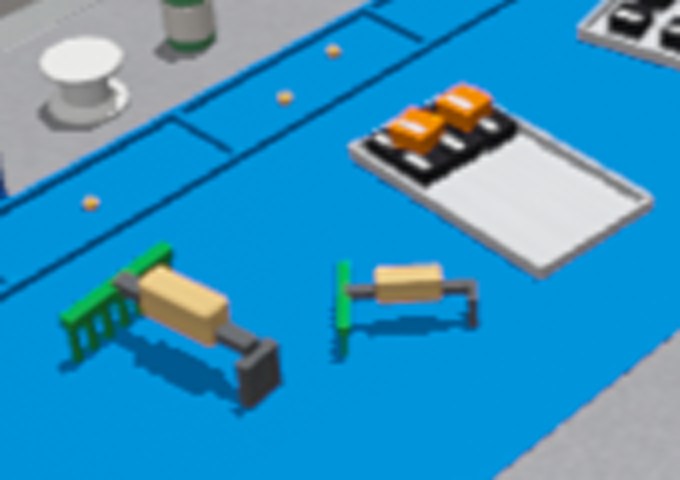

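Both crops confirm the medium rake: green head, wooden grip, heel toward the robot. The tray corners are at crop pixels (547,82), (743,99), (717,446) and (516,431).

```bash
python3 - <<'E'
from m import *
p=shot('top')
C=[(296.75,120.5),(345.75,124.75),(339.25,211.5),(289,207.75)]
P=np.array([back(p,u,v,.012)for u,v in C]);print(np.round(P,4));print('c',P.mean(0))
d=(P[0]+P[1]-P[2]-P[3])/2;print(np.linalg.norm(d),np.degrees(np.arctan2(d[1],d[0])))
yaw=np.arctan2(d[1],d[0]);c=P.mean(0)[:2];R=np.array([[np.cos(yaw),np.sin(yaw)],[-np.sin(yaw),np.cos(yaw)]])
for w in([.6202,.0156],[.6165,-.0289]):print(R@(np.array(w)-c))
from scipy.spatial.transform import Rotation as Ro
s=telemetry.get_state();r=Ro.from_quat(s['tcp_rot']);print(r.as_matrix().round(3),s['eef_pos'])
# side-view refine of grip
q=shot('side');print('side grip proj',proj(q,[[.577,.2664,.045]]),finder.pinpoint('rake_grip',q))
E
```

```text
[[ 0.6608  0.0469  0.012 ]
 [ 0.6531 -0.0648  0.012 ]
 [ 0.4542 -0.0525  0.012 ]
 [ 0.46    0.0597  0.012 ]]
c [ 0.5570191  -0.00267528  0.012     ]
0.20017864273779315 -3.5906050929164093
[0.06191235 0.02219623]
[ 0.06100651 -0.02244813]
[[ 0.907  0.422  0.   ]
 [ 0.422 -0.907  0.   ]
 [ 0.     0.    -1.   ]] [ 0.28497247 -0.6118929   0.23133005]
side grip proj [[176.4645658  226.88815764]] [{'location': [226.8, 174.7], 'confidence': 0.79}, {'location': [222.4, 234.1], 'confidence': 0.79}, {'location': [323.6, 240.0], 'confidence': 0.66}]
```

```bash
for i in 1; do :; done
python3 -m crank '[[1,-1,0,0,0,0,1],[1,-1,0,0,0,0,1],[1,-1,0,0,0,0,1],[1,-1,0,0,0,0,1],[1,-1,0,0,0,0,1],[1,-1,0,0,0,0,1]]' 60
```

```text
time: 1.3
eef_pos: [0.3584, -0.4112, 0.2318]
tcp_rot: [0.976, 0.218, 0.0, 0.0]
contact_force: [-0.6, -0.2, 0.3]
opening: 0.999
```

```bash

python3 -m crank '[[1,-1,0,0,0,0,1],[1,-1,0,0,0,0,1],[1,-1,0,0,0,0,1],[1,-1,0,0,0,0,1],[1,-1,0,0,0,0,1],[1,-1,0,0,0,0,1]]'
python3 -m crank '[[1,-1,0,0,0,0,1],[1,-1,0,0,0,0,1],[1,-1,0,0,0,0,1],[1,-1,0,0,0,0,1],[1,-1,0,0,0,0,1],[1,-1,0,0,0,0,1]]'
python3 -m crank '[[1,-1,0,0,0,0,1],[1,-1,0,0,0,0,1],[1,-1,0,0,0,0,1],[1,-1,0,0,0,0,1],[1,-1,0,0,0,0,1],[1,-1,0,0,0,0,1]]'
```

```text
time: 1.9
eef_pos: [0.4309, -0.2134, 0.2317]
tcp_rot: [0.976, 0.217, 0.0, 0.001]
contact_force: [0.4, 0.2, 0.7]
opening: 1.001
time: 2.5
eef_pos: [0.5039, -0.0147, 0.2313]
tcp_rot: [0.976, 0.217, -0.0, 0.0]
contact_force: [-0.5, -0.9, -0.2]
opening: 0.998
time: 3.1
eef_pos: [0.5767, 0.184, 0.2308]
tcp_rot: [0.976, 0.216, -0.0, 0.001]
contact_force: [0.3, -0.2, 0.5]
opening: 0.997
```

```bash

python3 -m crank '[[0.229,-0.493,0,0,0,0.199,1],[0.229,-0.493,0,0,0,0.199,1],[0.229,-0.493,0.5,0,0,0.199,1],[0.229,-0.493,0.7,0,0,0.199,1],[0.229,-0.493,0.7,0,0,0.199,1],[0.229,-0.493,0.7,0,0,0.199,1]]'
python3 - <<'E'
from h import *
p=shot('top','t1.png');q=shot('side','s1.png');s=telemetry.get_state();print(s['eef_pos'],s['tcp_rot'])
cv2.imwrite('pics/s1c.png',cv2.resize(q['pixels'][120:300,90:330],None,fx=3,fy=3)[:,:,::-1])
E
```

```text
time: 3.7
eef_pos: [0.5751, 0.264, 0.125]
tcp_rot: [0.998, 0.06, -0.002, 0.001]
contact_force: [0.1, 0.3, 0.5]
opening: 0.999
[0.57778086 0.26564972 0.12948186] [ 9.98163805e-01  6.05296483e-02  2.25277866e-03 -3.24527501e-04]
```

View pics/s1c.png

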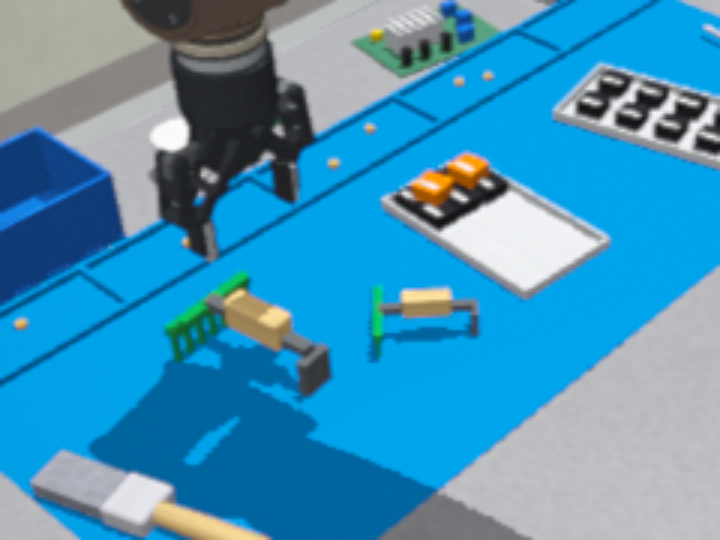

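The fingers straddle the medium rake's grip, which is at crop (258,318). Next I descend and close.

```bash

python3 -m crank '[[0,0,0.3,0,0,0,1],[0,0,0.5,0,0,0,1],[0,0,0.65,0,0,0,1],[0,0,0.65,0,0,0,1],[0,0,0.65,0,0,0,1],[0,0,0.65,0,0,0,0.0],[0,0,0.65,0,0,0,0.0],[0,0,0.65,0,0,0,0.0],[0,0,0.65,0,0,0,0.0],[0,0,0.65,0,0,0,0.0],[0,0,0.65,0,0,0,0.0],[0,0,0.65,0,0,0,0.0]]' 60
python3 -c "
from h import *
p=shot('top','t2.png');q=shot('side','s2.png');s=telemetry.get_state();print(s['eef_pos'],s['opening'],s['contact_force'])
cv2.imwrite('pics/s2c.png',cv2.resize(q['pixels'][120:300,90:330],None,fx=3,fy=3)[:,:,::-1])"
```

```text
time: 5.0
eef_pos: [0.5761, 0.267, 0.0296]
tcp_rot: [0.998, 0.062, 0.001, -0.0]
contact_force: [-0.9, 0.3, 5.4]
opening: 0.25
[0.5760915  0.2670376  0.02961548] 0.24424074639760027 [-1.27944284 -0.4383564   6.38085156]
```

View pics/s2c.png

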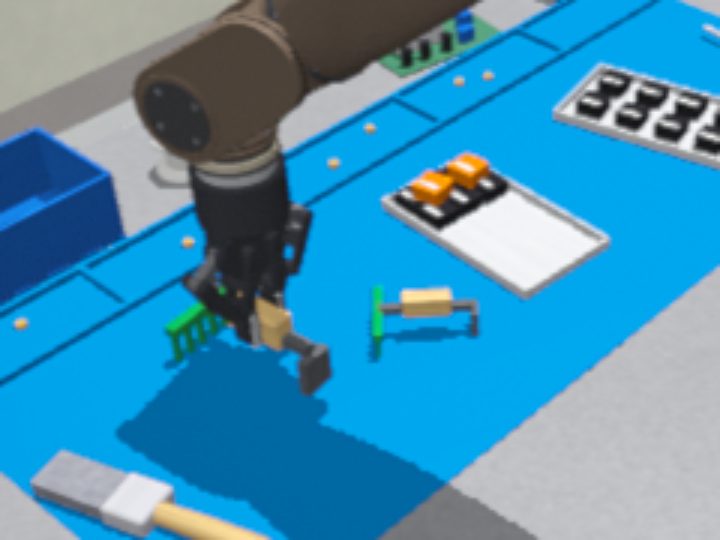

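```bash

python3 -m crank '[[0,0,-0.2,0,0,0,0],[0,0,-0.5,0,0,0,0],[0,0,-0.667,0,0,0,0],[-0.02,0.2,-0.667,0,0,0,0],[-0.06,0.5,-0.667,0,0,0.06,0],[-0.06,0.8,-0.667,0,0,0.118,0],[-0.06,0.9,-0.667,0,0,0.118,0],[-0.06,0.9,-0.667,0,0,0.118,0],[-0.06,0.9,-0.667,0,0,0.118,0]]'
python3 - <<'E'
from h import *
p=shot('top','t3.png');q=shot('side','s3.png');s=telemetry.get_state();print(s['eef_pos'],s['tcp_rot'],s['opening'],s['contact_force'])
cv2.imwrite('pics/s3c.png',cv2.resize(q['pixels'][120:300,90:330],None,fx=3,fy=3)[:,:,::-1])
E
```

```text
time: 6.0
eef_pos: [0.5826, 0.1321, 0.1279]
tcp_rot: [1.0, -0.031, -0.001, -0.0]
contact_force: [-0.1, 0.5, -1.1]
opening: 0.252
[0.58272088 0.1329752  0.12831994] [ 9.99541978e-01 -3.02575285e-02 -5.23410497e-04 -2.04150380e-04] 0.2467174132583481 [-0.19973045  0.02336701 -1.59533856]
```

View pics/s3c.png

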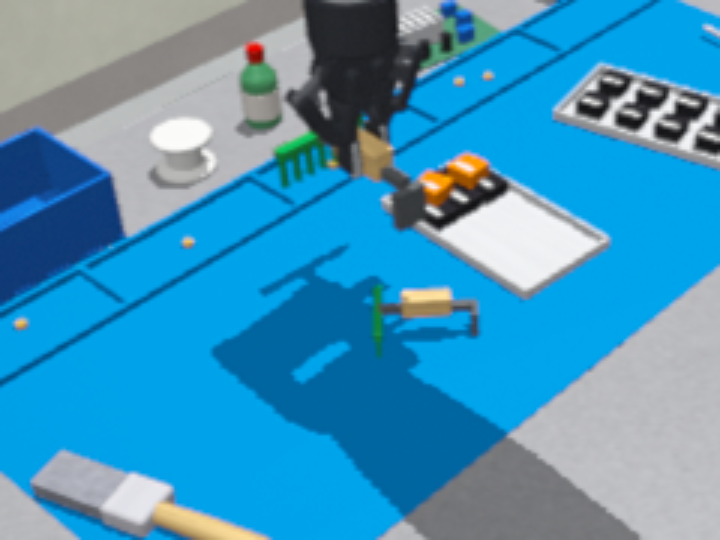

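View pics/t3.png

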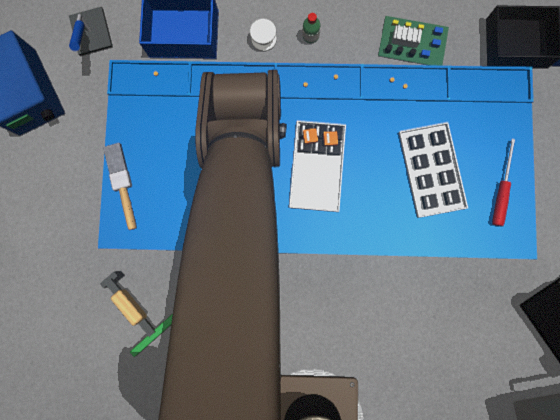

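```bash

python3 -m crank '[[0.04,0.25,0,0,0,0,0],[0.08,0.6,0,0,0,0,0],[0.118,0.85,0,0,0,0,0],[0.118,0.912,0,0,0,0,0],[0.118,0.912,0,0,0,0,0],[0.118,0.912,0,0,0,0,0]]'
cat > ov.py <<'E'
from h import *
from scipy.spatial.transform import Rotation as Ro
import sys
TCPZ=0.028
def overlay(tag,dx=0.0,crop=(190,100,330,240),f=5,pitch=0):
    q=shot('side'); s=telemetry.get_state(); R=Ro.from_quat(s['tcp_rot']).as_matrix()
    im=cv2.resize(q['pixels'][crop[1]:crop[3],crop[0]:crop[2]],None,fx=f,fy=f,interpolation=cv2.INTER_CUBIC)[:,:,::-1].copy()
    # rake frame: x=tool x, y=-tool y, z=-tool z ; underside origin below grip, tcp is TCPZ above underside
    A=np.stack([R[:,0],-R[:,1],-R[:,2]],1)
    pts=[(.06,y,z) for y in np.arange(-3,4)*.014 for z in(0,.028)]+[(-.058,y,0)for y in(-.015,.015)]
    W=[s['eef_pos']+A@(np.array(k)+[dx,0,-TCPZ]) for k in pts]
    for u,v in proj(q,W): cv2.circle(im,(int((u-crop[0]+.5)*f),int((v-crop[1]+.5)*f)),3,(0,0,255),-1)
    c,yaw=np.array([.557,-.0027]),np.radians(-3.6);T=np.array([[np.cos(yaw),-np.sin(yaw)],[np.sin(yaw),np.cos(yaw)]])
    h=s['eef_pos']+A@np.array([.06+dx,0,-TCPZ]); print('t',s['time'],'eef',s['eef_pos'].round(4),'head tip tray',(T.T@(h[:2]-c)).round(4),h[2].round(4),'F',s['contact_force'].round(1),s['opening'])
    print('yaw',np.degrees(np.arctan2(R[1,0],R[0,0])).round(2), 'tilt',np.degrees(np.arcsin(R[2,0])).round(2))
    cv2.imwrite(f'pics/{tag}.png',im); return q
if __name__=='__main__': overlay(sys.argv[1])
E
python3 ov.py s4
```

```text
time: 6.7
eef_pos: [0.5922, -0.0043, 0.1286]
tcp_rot: [1.0, -0.03, -0.0, -0.0]
contact_force: [-0.2, 0.0, -2.0]
opening: 0.249
t 6.75 eef [ 0.5922 -0.0041  0.1287] head tip tray [0.0952 0.001 ] 0.1006 F [-0.1  0.6 -1. ] 0.2478982054267015
yaw -3.45 tilt -0.03
```

View pics/s4.png

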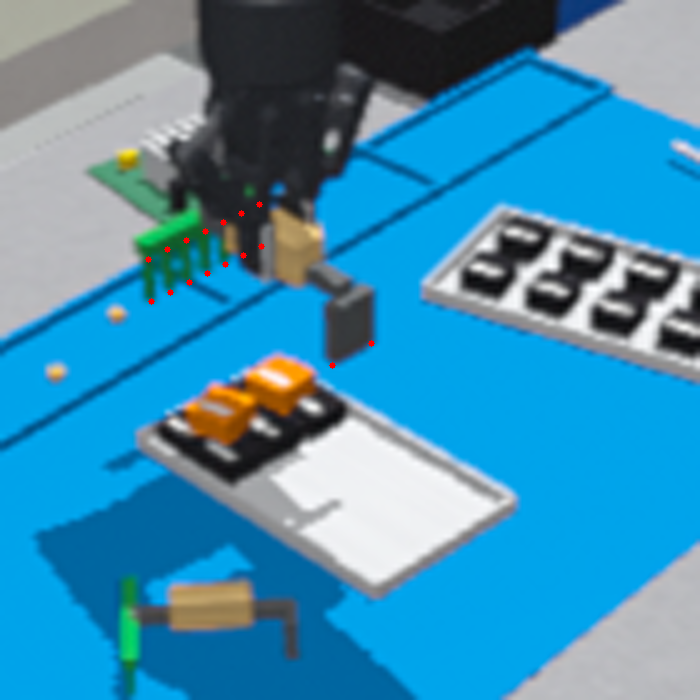

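The overlay matches the held rake, so it hasn't slipped. Next I lower it behind the relays.

```bash

python3 -m crank '[[0,0,0.2,0,0,0,0],[0,0,0.4,0,0,0,0],[0,0,0.5,0,0,0,0],[0,0,0.504,0,0,0,0],[0,0,0.504,0,0,0,0]]'
python3 ov.py s5
```

```text
time: 7.25
eef_pos: [0.5927, -0.0052, 0.0538]
tcp_rot: [1.0, -0.031, 0.0, -0.0]
contact_force: [0.3, -0.1, -0.1]
opening: 0.251
t 7.3 eef [ 0.5934 -0.0054  0.0546] head tip tray [ 0.0966 -0.0004] 0.0268 F [ 0.7  0.6 -0.6] 0.2490522658089201
yaw -3.51 tilt 0.12
```

View pics/s5.png

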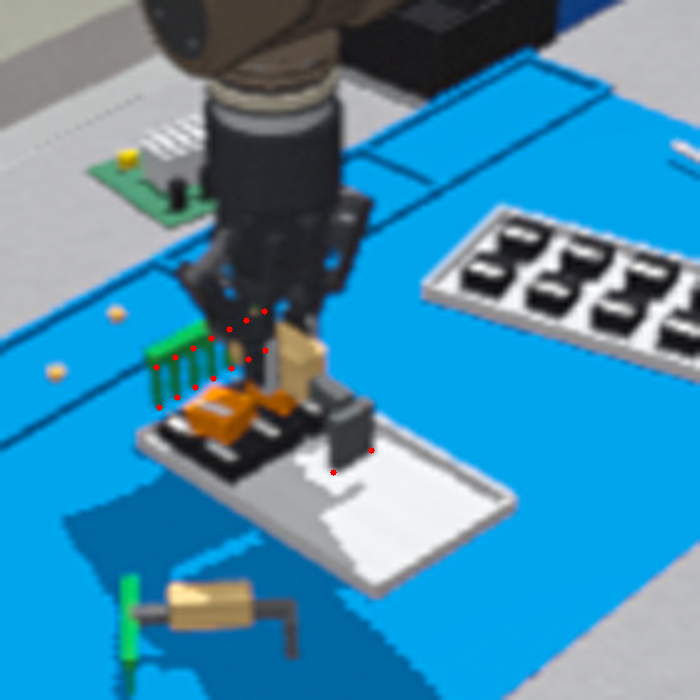

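```bash

python3 -m crank '[[-0.04,0,0,0,0,0,0],[-0.08,0,0,0,0,0,0],[-0.12,0,0,0,0,0,0],[-0.16,0,0,0,0,0,0],[-0.2,0,0,0,0,0,0],[-0.24,0,0,0,0,0,0],[-0.28,0,0,0,0,0,0],[-0.31,0,0,0,0,0,0],[-0.31,0,0,0,0,0,0]]'
python3 ov.py s6
```

```text
time: 8.2
eef_pos: [0.545, -0.0028, 0.053]
tcp_rot: [1.0, -0.031, -0.001, -0.0]
contact_force: [-0.4, 0.0, -1.5]
opening: 0.249
t 8.25 eef [ 0.5454 -0.0029  0.0531] head tip tray [ 0.0484 -0.0009] 0.0251 F [-0.5  0.3 -1.8] 0.24286740551166675
yaw -3.56 tilt -0.04
```

View pics/s6.png

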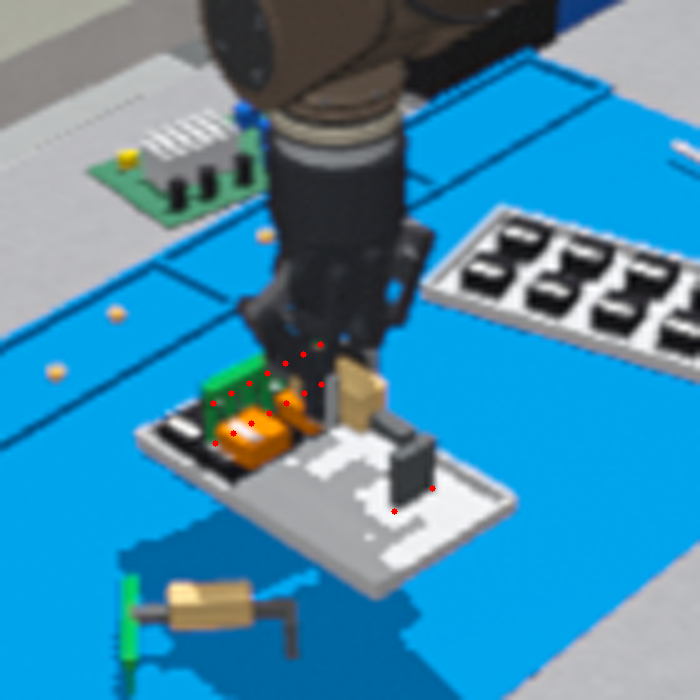

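The relays are sliding with the tines and the black ones stay put. I keep pulling to take them over the edge.

```bash

python3 -m crank '[[-0.04,0,0,0,0,0,0],[-0.08,0,0,0,0,0,0],[-0.12,0,0,0,0,0,0],[-0.16,0,0,0,0,0,0],[-0.2,0,0,0,0,0,0],[-0.2,0,0,0,0,0,0]]'
python3 ov.py s7
```

```text
time: 8.85
eef_pos: [0.5149, -0.0009, 0.053]
tcp_rot: [1.0, -0.031, -0.001, -0.0]
contact_force: [-0.0, -0.1, -1.1]
opening: 0.25
t 8.9 eef [ 0.5155 -0.001   0.0532] head tip tray [ 0.0185 -0.0009] 0.0252 F [ 0.9  0.3 -0.7] 0.25074297876120455
yaw -3.56 tilt -0.01
```

View pics/s7.png

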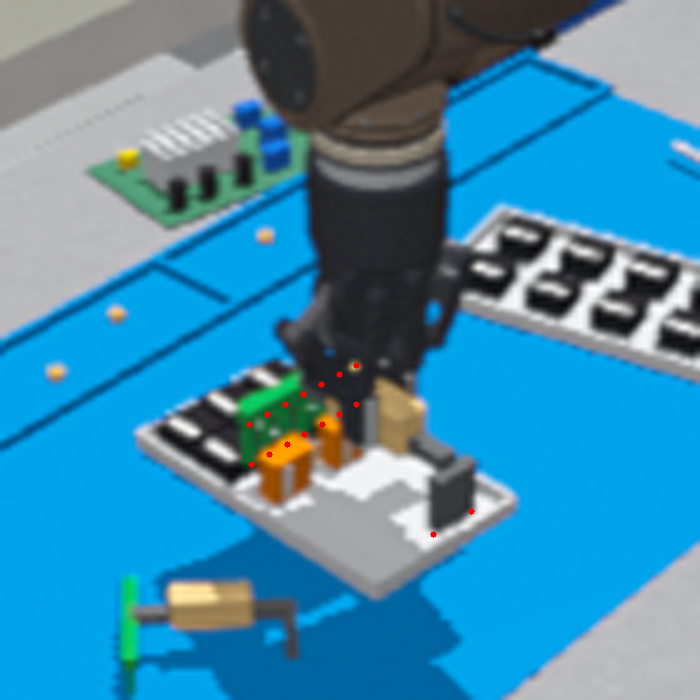

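The relays tipped over the edge and now stand upright on edge, leaning on the tines (orange at about (285,470) and (335,440)). I push near their tops so they topple forward.

```bash

python3 -m crank '[[0,0,-0.027,0,0,0,0],[-0.04,0,-0.027,0,0,0,0],[-0.1,0,-0.027,0,0,0,0],[-0.16,0,-0.027,0,0,0,0],[-0.16,0,-0.027,0,0,0,0],[-0.16,0,-0.027,0,0,0,0]]'
python3 ov.py s8
```

```text
time: 9.5
eef_pos: [0.4916, 0.0004, 0.0573]
tcp_rot: [1.0, -0.031, 0.0, -0.0]
contact_force: [0.1, -0.3, -1.2]
opening: 0.247
t 9.55 eef [4.921e-01 4.000e-04 5.740e-02] head tip tray [-0.005 -0.001] 0.0294 F [ 0.2  0.5 -1.9] 0.24653557125141232
yaw -3.57 tilt 0.02
```

View pics/s8.png

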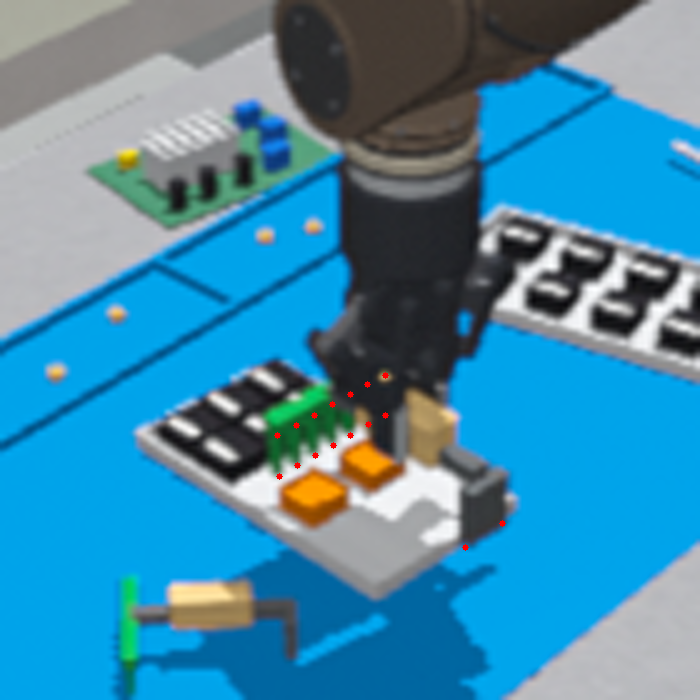

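Both orange relays are now lying flat at crop (315,497) and (370,465). I lift the rake and carry it back.

```bash

python3 -m crank '[[0,0,-0.2,0,0,0,0],[0,0,-0.45,0,0,0,0],[0,0,-0.5,0,0,0,0],[0.1,-0.2,-0.5,0,0,0,0],[0.227,-0.5,-0.5,0,0,0,0],[0.227,-0.8,-0.5,0,0,0,0],[0.227,-0.904,-0.5,0,0,0,0],[0.227,-0.904,-0.5,0,0,0,0]]'
python3 -m crank '[[0.1,-0.2,0,0,0,0,0],[0.226,-0.5,0,0,0,-0.06,0],[0.226,-0.8,0,0,0,-0.118,0],[0.226,-0.904,0,0,0,-0.118,0],[0.226,-0.904,0,0,0,-0.118,0],[0.226,-0.904,0,0,0,-0.118,0]]'
python3 - <<'E'
from ov import *
overlay('s9',crop=(100,130,260,270))
p=shot('top'); cv2.imwrite('pics/t9.png',cv2.resize(p['pixels'][100:225,160:360],None,fx=4,fy=4,interpolation=cv2.INTER_CUBIC)[:,:,::-1])
E
```

```text
time: 10.35
eef_pos: [0.5339, 0.1354, 0.1313]
tcp_rot: [1.0, -0.029, -0.001, 0.0]
contact_force: [0.1, -0.5, -2.2]
opening: 0.248
time: 10.95
eef_pos: [0.5763, 0.2654, 0.1315]
tcp_rot: [0.998, 0.061, -0.001, 0.001]
contact_force: [0.0, 0.2, -1.1]
opening: 0.246
t 11.0 eef [0.5764 0.265  0.1317] head tip tray [0.0615 0.2794] 0.1037 F [ 0.7  0.5 -1.4] 0.24757087148064463
yaw 6.97 tilt -0.07
```

View pics/s9.png

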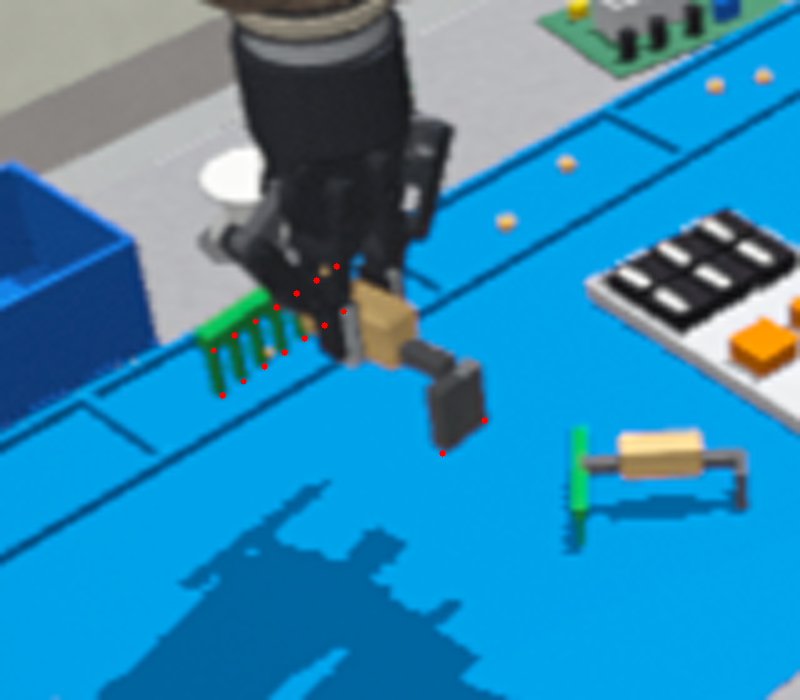

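View pics/t9.png

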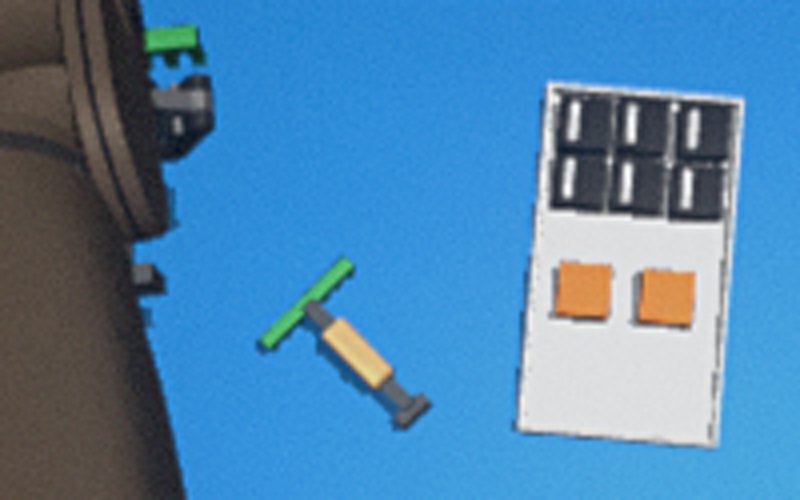

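Both relays lie flat, side by side on the bare floor at crop (583,290) and (667,298). Next I lower the rake.

```bash

python3 -m crank '[[0,0,0.25,0,0,0,0],[0,0,0.5,0,0,0,0],[0,0,0.6,0,0,0,0],[0,0,0.65,0,0,0,0],[0,0,0.67,0,0,0,0],[0,0,0.68,0,0,0,0],[0,0,0.68,0,0,0,0],[0,0,0.68,0,0,0,0]]'
```

```text
time: 11.85
eef_pos: [0.5777, 0.2672, 0.0319]
tcp_rot: [0.998, 0.062, 0.001, -0.0]
contact_force: [-0.1, 0.1, -0.8]
opening: 0.248
```

```bash

python3 -m crank '[[0,0,0.007,0,0,0,0],[0,0,0.014,0,0,0,0],[0,0,0.014,0,0,0,0]]'
python3 -c "
from h import *
for i in range(3):
  shot('side');s=telemetry.get_state();print(s['eef_pos'],s['contact_force'])"
```

```text
time: 12.15
eef_pos: [0.5773, 0.2671, 0.0296]
tcp_rot: [0.998, 0.062, 0.001, -0.0]
contact_force: [-1.7, 0.3, 4.7]
opening: 0.246
[0.57732257 0.26710734 0.02962003] [-2.0018645  -1.35878925  5.30495813]
[0.57731957 0.26711017 0.02962624] [-2.17429133 -1.13418506  5.83638645]
[0.57730646 0.26711363 0.02960207] [-2.15461702 -0.40175708  6.10652807]
```

It's in contact with the table, with about 6 N upward. I open the fingers gradually, then retreat.

```bash

python3 -m crank '[[0,0,0,0,0,0,0.4],[0,0,0,0,0,0,0.6],[0,0,0,0,0,0,0.8],[0,0,0,0,0,0,1],[0,0,0,0,0,0,1],[0,0,0,0,0,0,1],[0,0,0,0,0,0,1]]'
python3 -m crank '[[0,0,-0.1,0,0,0,1],[0,0,-0.3,0,0,0,1],[0,0,-0.6,0,0,0,1],[0,0,-0.9,0,0,0,1],[0,0,-1,0,0,0,1],[0,0,-1,0,0,0,1]]'
python3 -m crank '[[-0.3,-0.2,0,0,0,0,1],[-0.4,-0.5,0,0,0,0,1],[-0.4,-0.8,0,0,0,0,1],[-0.4,-1,0,0,0,0,1],[-0.4,-1,0,0,0,0,1],[-0.4,-1,0,0,0,0,1]]'
python3 - <<'E'
from h import *
p=shot('top'); cv2.imwrite('pics/t10.png',cv2.resize(p['pixels'][100:225,160:360],None,fx=4,fy=4,interpolation=cv2.INTER_CUBIC)[:,:,::-1])
q=shot('side'); cv2.imwrite('pics/s10.png',cv2.resize(q['pixels'][150:270,130:300],None,fx=4,fy=4,interpolation=cv2.INTER_CUBIC)[:,:,::-1])
print([(d['location'],d['confidence']) for d in finder.pinpoint('rake_grip',q)], telemetry.get_state()['contact_force'])
E
```

```text
time: 13.0
eef_pos: [0.5767, 0.2668, 0.0282]
tcp_rot: [0.998, 0.062, -0.0, 0.0]
contact_force: [-0.4, 0.3, 0.5]
opening: 1.001
time: 13.6
eef_pos: [0.5789, 0.2675, 0.1834]
tcp_rot: [0.998, 0.062, 0.004, -0.001]
contact_force: [1.3, 0.0, -0.3]
opening: 0.998
time: 14.2
eef_pos: [0.4974, 0.408, 0.1756]
tcp_rot: [0.998, 0.062, -0.002, 0.001]
contact_force: [-0.3, -0.7, -0.3]
opening: 0.997
[([224.0, 232.8], 0.8), ([322.7, 238.5], 0.72), ([225.8, 176.2], 0.58)] [-0.14606438 -0.18910256  0.61813639]
```

View pics/t10.png

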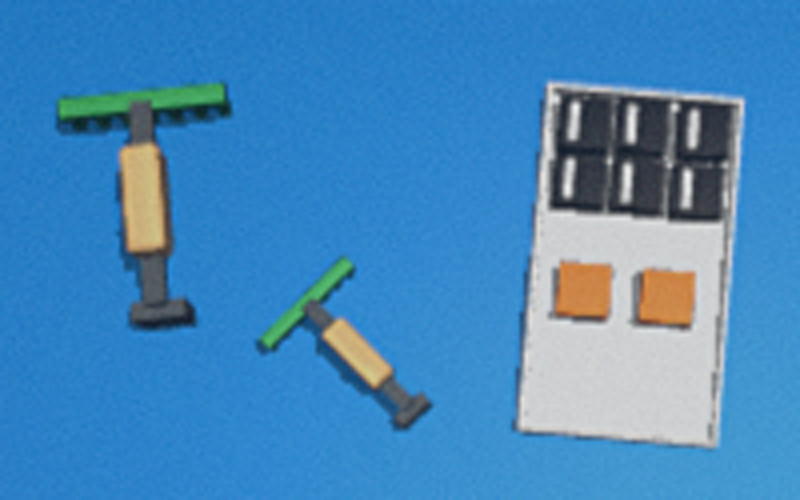

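View pics/s10.png

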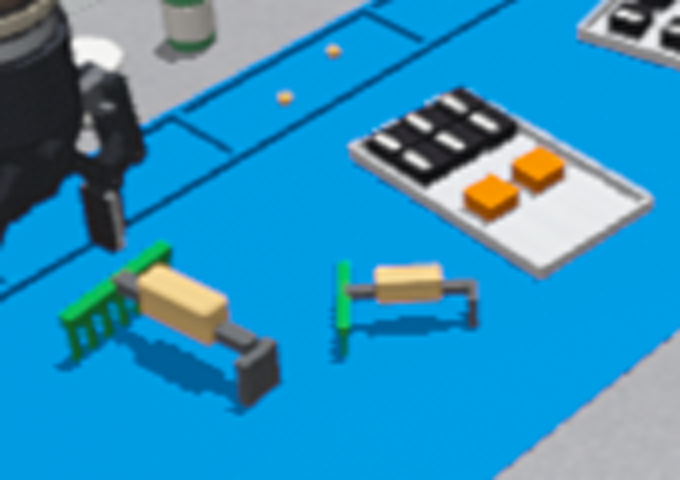

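The rake stands level where it started. Both relays are flat on the tray floor, and the gripper is clear of everything.

```bash
python3 -c "
from h import *
print(ticket.sign_off())"
```

```text
the job is handed in; nothing more can be done
None
```

I gripped the middle-sized green-headed rake and pulled both orange relays off the heap. They tipped over the edge and stood upright, so I pushed near their tops with the tines until they fell forward flat. Then I put the rake back and handed the job in at about 14 s on the robot clock.

In the last top and side pictures:
- **Relays:** both orange relays lie flat, side by side on the bare part of the tray floor, and the six black ones look unmoved.
- **Rake:** it stands level on its tines and heel, within a few millimetres of where it started.
- **Robot:** the gripper was open and clear of everything.

The tray mask network returned nothing in the top view, so I measured the tray from its corners in the picture. No other check failed or disagreed, but I judged flatness and level by eye, and sign-off gives no verdict.

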